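# Shorten the packing frame by one hole

## Robot

A 6-joint arm with a two-finger parallel gripper is mounted at the origin on the work surface. World frame = base frame: x ahead of the robot, y to its left, z up, the work surface at z = 0. Lengths are in m, angles in rad, forces in N, time in s.
With the tool pointing down it reaches from about 0.375 to 0.925 m from the base axis. Payload 5.7 kg.
Tool frame: the origin (TCP) lies at the very end of the fingers, on their centre line; the grasp point (between the pads) lies 19 mm behind it (env.hold_point_z is the distance from the TCP to the grasp point, in m); y points along the fingers, x is the direction in which the jaws open and shut, and the axes are right-handed (so a half turn about y gives the same grasp; the last joint's range is limited). The gripper opens to 88 mm and grips with 3 to 60 N. Pads are 20 mm wide; open, the fingers measure 115 mm over their backs; the gripper's body (75 mm by 178 mm) begins 61 mm behind the grasp point.
Start: joints at [1.044, 0.359, 1.51, -0, 1.272, -0.115], TCP at [0.24, 0.55, 0.223] pointing down, gripper open.
Joint ranges: [-2.97, 2.97], [-1.01, 2.36], [0.21, 2.38], [-0.96, 4.11], [0.2, 2.71], [-2.98, 2.98]. Speed limits (rad/s): [2.39, 2.39, 3.14, 3.14, 3.14, 3.14].

## Interface

Orientations are given as a rotation vector (axis times angle).
In Python, from plant import env gives the robot as it stands.
- The arm moves only by the tool step_arm, never from a script. Its argument "targets" is a list of rows, each an object of numbers: "x", "y", "z": the shift along the world's x, y, z in mm; "wx", "wy", "wz": the turn, a rotation vector about the world's x, y, z in units of 5 degrees (1.0 is 5 degrees); "fingers": the finger opening in mm, from 0 to 87.8. In form: [{"x": .., "y": .., "z": .., "wx": .., "wy": .., "wz": .., "fingers": ..}, ...]. A call has 1 to 20 rows; each row is the pose to reach, as a shift and turn from the pose commanded when the call began; what a row does not reach only later rows make up. A row lasts 1/12 s, in which the tool goes at most 41.7 mm and 7.16 degrees, less where a joint would pass 70% of its speed; a pose out of reach is approached as far as the arm can. A call with a gripper value outside its range is refused whole. The fingers move at their own pace and stop on an object; "newtons" is the grip in N (left out, the last holds). Time passes only in rows, so rows that repeat a pose let the fingers close. It gives the time, the measured TCP pose, the force and the opening at its end, in the units of the state.
- env.read_state(): the state, without advancing time (a new reading comes with each control period).
- env.snapshot(name): name is "scene" or "side" or "wrist"; returns a dict with "frame" (480x640x3 uint8, red, green, blue), "K" (3x3 intrinsics, pixels), "k1" (the pictures are not rectified: a ray, as slopes to the right and down, at radius r is drawn at 1 + k1 r^2 times it, then the intrinsics apply), "pose" (4x4, takes a point from camera to world coordinates). Camera axes: x right, y down, z forward; pixel columns grow to the right and rows downward; lengths in m; the calibration is good to about 2 mm. A picture is of the moment at which its call begins. There is no depth.
- env.sign_off(): hands the job in, once; it reports no verdict.
The state is a dict: "clock": time; "q": joint angles; "qd": joint speeds; "tau": joint torques, N m; "tool_pos": TCP position; "tool_rot": TCP orientation; "wrist_force": force on the tool from outside, world axes, zero at the start; "ft_torque": the same for the moment, N m; "finger_gap": finger opening in m.
Only numpy, scipy, OpenCV 4.12 (cv2) and the standard library are available. Lean on these libraries where they do the work, as an engineer would, in place of code of your own. Each camera call takes 0.05 s, during which the arm holds its last target. There are 200 camera calls.

## Task

Shorten the packing frame's telescopic arm by exactly one hole. First take the flat-bladed key from its stand, use it (not your fingers) to turn the slotted cam lock clockwise to its stop, a quarter turn, so that its latch arm swings out of the collar's way, and put the key back in its stand as it stood; then squeeze the sprung button in the collar and slide the sleeve in until the button springs fully out again at the very next hole. Let go, and leave the packets, jar, carton and tumbler where they are.

Things in the scene. Friction and masses are not known exactly. Their poses are not given: they have to be found in the camera images.
- frame: Packing frame fixed to the bench: white board 8 mm thick, x -150 to +185, y -140 to +35 mm; grey end block x -135 to -90, y +-25, top 72 mm. Origin on the bench below the tube's axis. x runs along the tube from block to sleeve, +y is the button's side. The tube is level, its axis 60 mm up at y = 0. End plates 78 mm high reach to y = -130 at x = -138 (fixed) and x = +153 (on the sleeve).
- collar (a point): Centre of the square collar at the sleeve's inner end (at frame x -4, y 0, z 60 mm as found): 34 mm along the tube, 40 wide, 40 high. The steel button, 16 mm across, stands 6.5 mm out of the middle of its +y face: 46.5 mm in all. Pinch from above, one pad on the button and one on the opposite face; the pinch also carries the sleeve. Axes as frame.
- button_face (a point): Middle of the button's outer face, 26.5 mm from the collar's centre towards the frame's +y when the button is out.
- sleeve (a joint): How far the sleeve (30 mm aluminium tube) is pushed in over the fixed 24 mm steel inner tube towards the block (frame -x), m: 0 = first hole, as found; next hole 0.030; then 0.060; end 0.066. Friction 2.5 N. A hole leaves 1.5 mm of play either way. Pressing the button 3.5 mm or more frees it. Holes show as dots on top of the inner tube.
- release (a joint): How far the button is pressed in, m: 0 = fully out (locked in a hole), 0.006 = fully pressed. Let go between holes it rides 0.003 in and springs out as the sleeve comes to a hole. Its spring gives 4 N when out, 9 N fully pressed; a grip of 20 N or more holds it in.
- cam (a joint): Turn of the cam lock, rad, clockwise seen from above: 0 = locked, latch arm along frame +x, its tip just short of the collar, which it blocks; 1.57 = stop, latch arm square to the tube, towards frame -y. Starts between -0.05 and 0.15, stays where it is left; takes about 0.08 N m.
- slot (a point): Middle of the slot's floor in the cam lock's round steel head, on its vertical axis, 83.5 mm above the bench, at frame x -108, y 0. Head 38 mm across, its top 9 mm above the slot's floor; slot 6 mm wide, right across. x axis along the slot and the latch arm below it (dark steel, 16 mm wide, 6 thick, underside 73.5 mm up, tip 85 mm from the axis).
- key: Flat-bladed key, blade down in its stand, 120 g. Origin: middle of the blade's lower edge; z up along the key, x along the blade's width. Blade 20 (x) x 3 mm to z 14; round shank 12 mm to z 32; flange 40 x 28, z 32 to 37; black flat handle 34 (x) x 14 mm (y), z 37 to 80. A half turn about z makes no difference. Grip the handle across its 14 mm.
- key_tip (a point): The key's origin: middle of the blade's lower edge.
- stand: Wooden key stand fixed to the bench, left or right: 90 (x) x 70 (y) x 45 mm high; origin at the centre of its underside. A through slot 27 (x) x 16 mm (y) in the middle of its top takes blade and shank; the key's flange rests on the top, so the key's origin is then 13 mm above the bench, blade along the stand's x.
- packets: Bystander: stack of flat red and yellow packets 75 x 45 x 28 mm lying on the frame's board on the -y side; origin at the middle of its underside.
- jar: Bystander: clear jar 60 mm across, 90 mm high, standing beyond the collar on the button's side; origin at the middle of its underside.
- carton: Bystander: cardboard carton 120 x 90 x 150 mm high; origin at the middle of its underside.
- tumbler: Bystander: steel tumbler 68 mm across, 100 mm high, standing beside the key stand; origin at the middle of its underside.
There are look-alikes about, which are no part of the job. Of the things shaped like the stand, the wooden one is meant. Of the things shaped like the key, the black one is meant.

How it is judged:
By the outcome, as a careful person would: the job done as asked, in the order asked, and still so for the second after the job is handed in, with the robot touching nothing.
It also fails if it takes over 67 s, if anything falls off the work surface, if the arm or the gripper's body presses on something with over 40 N, if the wrist force passes 120 N, or if a joint passes its speed limit or range.

## Working session

There is one attempt and no reset: what is moved stays moved. The work goes in short steps, Python scripts to look and compute and a tool call to move; the robot and the scene stay as the last step left them, time stands still between calls to the robot, and variables do not carry over. Pictures are saved under pics/ and viewed, about 8 in all and at most 12, crops included, and the job is handed in when it is done.

Besides the shell and the picture viewer there is one more tool, called after ">>>" as a command line: name --argument value ..., lists and objects as JSON in quotes. step_arm: Moves the arm, as the interface text tells. Its arguments: {"type":"object","properties":{"targets":{"type":"array","items":{"type":"object","properties":{"x":{"type":"number"},"y":{"type":"number"},"z":{"type":"number"},"wx":{"type":"number"},"wy":{"type":"number"},"wz":{"type":"number"},"fingers":{"type":"number"}}}},"newtons":{"type":"number"}},"required":["targets"]}

```bash
mkdir -p pics; ls
cat > h.py <<'E'
import numpy as np, cv2
from plant import env
from scipy.spatial.transform import Rotation as R
def ray(s,u,v):
    K=s["K"];k=s["k1"];d=np.array([(u-K[0][2])/K[0][0],(v-K[1][2])/K[1][1]]);p=d.copy()
    for _ in range(30): p=d/(1+k*(p@p))
    P=np.array(s["pose"]);return P[:3,3],P[:3,:3]@np.array([p[0],p[1],1])
def at_z(s,u,v,z):
    o,d=ray(s,u,v);return o+d*(z-o[2])/d[2]
def proj(s,X):
    P=np.array(s["pose"]);c=(np.atleast_2d(X)-P[:3,3])@P[:3,:3];p=c[:,:2]/c[:,2:]
    p=p*(1+s["k1"]*(p**2).sum(1,keepdims=True));K=np.array(s["K"]);return p*[K[0,0],K[1,1]]+K[:2,2]
def save(s,n): cv2.imwrite("pics/"+n+".png",s["frame"][:,:,::-1])
def keep(n,f): 
    s=env.snapshot(n);save(s,f);np.savez("pics/"+f+".npz",**s);return s
def load(f):
    d=np.load("pics/"+f+".npz");return {k:d[k] for k in d.files}|{"k1":float(d["k1"])}
E
python3 - <<'E'
from h import *
for n in("scene","side"):
    s=keep(n,n+"0");print(n,np.round(s["pose"],3).tolist(),s["K"][0][0],s["k1"])
print(env.read_state(),env.hold_point_z)
E
```

```text
pics
scene [[-0.575, 0.591, -0.566, 1.156], [0.818, 0.412, -0.402, 0.398], [-0.004, -0.694, -0.72, 0.845], [0.0, 0.0, 0.0, 1.0]] 446.6609600976446 -0.11045968570356625
side [[0.767, -0.406, 0.496, 0.004], [-0.641, -0.474, 0.604, -0.692], [-0.01, -0.781, -0.624, 0.743], [0.0, 0.0, 0.0, 1.0]] 462.2767194544369 -0.03678650321626278
{'clock': 0.1, 'q': array([ 1.04388789e+00,  3.59401445e-01,  1.51129783e+00,  1.93803916e-05,
        1.27252554e+00, -1.15089007e-01]), 'qd': array([-0.00062804, -0.00075274, -0.00037962, -0.00198615, -0.00080103,
       -0.00157526]), 'tau': array([ 1.78193117e-03, -5.16358709e+01, -2.71410316e+01,  6.78613549e-02,
        2.76618818e-02, -6.80749008e-05]), 'tool_pos': array([0.23984873, 0.54930237, 0.22192248]), 'tool_rot': array([-1.37706838, -0.89960794,  0.90202221]), 'wrist_force': array([-0.64064919,  0.09399982, -0.25084021]), 'ft_torque': array([0.02226993, 0.01931268, 0.04731053]), 'finger_gap': 0.08767364933815501} 0.0187
```

View pics/scene0.png

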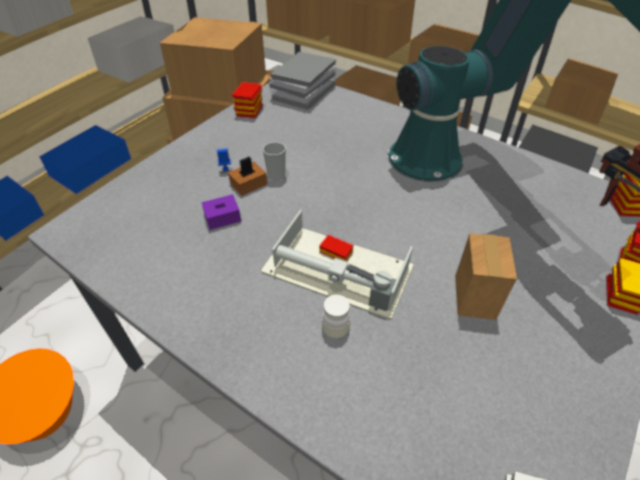

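View pics/side0.png

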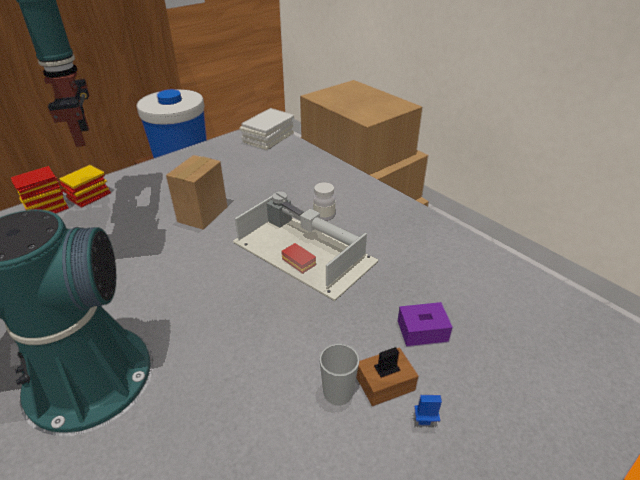

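The side view shows the wooden stand with the black key at (387,365). The look-alikes are a purple stand at (425,322) and a blue key at (428,410); the black key in the wooden stand fits the description. The frame has its block and cam at (280,205), collar at (312,222), and sleeve end plate at (348,262). I'll confirm in one enlarged crop.

Run:
```python
from h import *
s=load("side0");f=s["frame"][:,:,::-1]
a=cv2.resize(f[180:300,225:385],None,fx=5,fy=5,interpolation=cv2.INTER_CUBIC)[:, :]
b=cv2.resize(f[330:430,310:470],None,fx=5,fy=5,interpolation=cv2.INTER_CUBIC)
cv2.imwrite("pics/c1.png",a);cv2.imwrite("pics/c2.png",b)
```

```text
(no output)
```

View pics/c1.png

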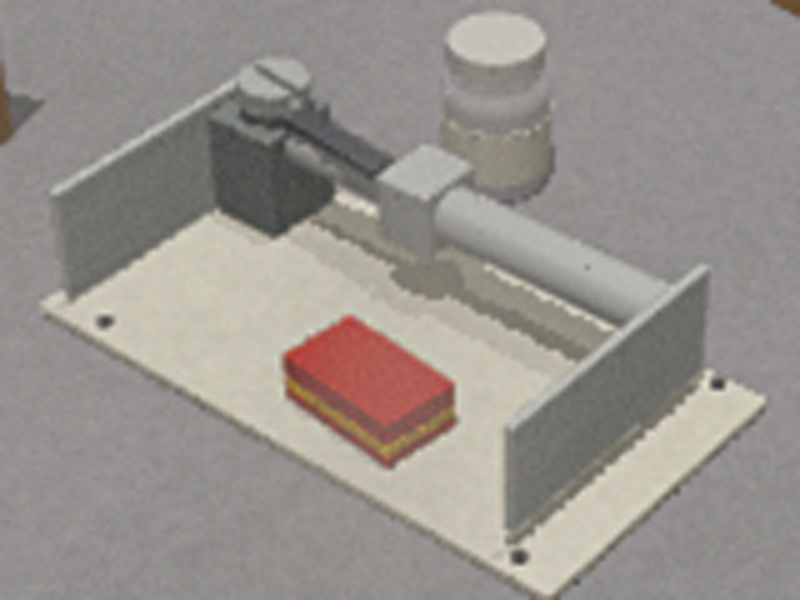

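View pics/c2.png

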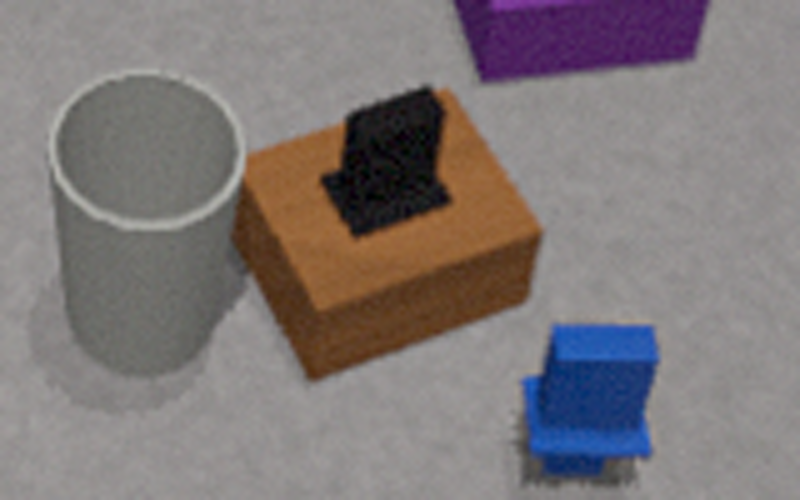

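Confirmed: the black key stands in the wooden stand, with the handle top at crop (395,100). The tumbler is hard to its left. In the frame crop the head is at (273,85) and the board corners are (43,305), (550,597) and (765,400).

```bash
cat > meas.py <<'E'
from h import *
from scipy.optimize import least_squares
s=load("side0")
def fitpose(obs,x0):
    def X(p,m): c,n=np.cos(p[2]),np.sin(p[2]);return np.c_[p[0]+c*m[:,0]-n*m[:,1],p[1]+n*m[:,0]+c*m[:,1],m[:,2]]
    r=least_squares(lambda p:np.concatenate([(proj(S,X(p,np.array(m)))-np.array(o)).ravel() for S,m,o in obs]),x0)
    return r.x,np.round(r.fun,1)
E
python3 - <<'E'
from meas import *
A=lambda p:np.c_[225+(np.array(p)[:,0]+.5)/5-.5,180+(np.array(p)[:,1]+.5)/5-.5]
B=lambda p:np.c_[310+(np.array(p)[:,0]+.5)/5-.5,330+(np.array(p)[:,1]+.5)/5-.5]
pf=[(43,305),(552,596),(765,400),(437,150),(272,78)]
mf=np.array([(-150,-140,8),(185,-140,8),(185,35,8),(-4,0,80),(-108,0,92.5)])/1e3
# refine collar: top centre approx mean of corners
for i,(u,v) in enumerate(A(pf)): print(at_z(s,u,v,mf[i,2]).round(4))
p,r=fitpose([(s,mf[:3],A(pf)[:3])],[.6,0,-1.]);print("frame3",p,r)
p,r=fitpose([(s,mf,A(pf))],[.6,0,-1.]);print("frame5",p,r)
ps=[(240,157),(318,308),(541,233),(447,92)]
for u,v in B(ps): print(at_z(s,u,v,.045).round(4))
C=[at_z(s,u,v,.045) for u,v in B(ps)]
# edges lengths
print([round(float(np.linalg.norm(C[i]-C[(i+1)%4])),4) for i in range(4)])
ms=np.array([(-45,35,45),(-45,-35,45),(45,-35,45),(45,35,45)])/1e3
p,r=fitpose([(s,ms,B(ps))],[.4,-.4,-.5]);print("stand",p,r)
# scene cam reproject check
z=load("scene0");print(proj(z,np.array([[p[0],p[1],.093]])))
E
```

```text
[0.4354 0.1715 0.008 ]
[ 0.4959 -0.1559  0.008 ]
[ 0.664  -0.1234  0.008 ]
[0.6136 0.0658 0.08  ]
[0.5791 0.159  0.0925]
frame3 [ 0.59921527  0.05135938 -1.38951065] [-0.7 -0.2 -0.4  0.2  1.1 -0.3]
frame5 [ 0.6015998   0.05300372 -1.39080392] [-0.3 -1.  -0.2 -0.7  1.3 -1.  -1.7  3.4  0.9 -0.5]
[ 0.3964 -0.3295  0.045 ]
[ 0.3726 -0.3934  0.045 ]
[ 0.4551 -0.4233  0.045 ]
[ 0.4767 -0.3586  0.045 ]
[0.0682, 0.0877, 0.0682, 0.0854]
stand [ 0.42536197 -0.37609186 -0.34152511] [-1.2 -0.  -0.3  0.6  0.7 -0.   0.8 -0.9]
[[244.68701521 158.02293345]]
```

Run:
```python
from meas import *
st=env.read_state();M=R.from_rotvec(st["tool_rot"]).as_matrix();print(M.round(3))
yaw=np.arctan2(M[1,0],M[0,0]);print("toolx yaw",yaw,"q1",st["q"][0],"q6",st["q"][5])
z=load("scene0")
for n,u,v,h in(("carton a",470,315,0),("carton b",510,262,.15),("carton c",457,283,0),("jar",337,332,0),("tumbler",276,180,0)): print(n,at_z(z,u,v,h).round(3))
```

```text
[[ 0.4   -0.001 -0.916]
 [ 0.916 -0.001  0.4  ]
 [-0.002 -1.     0.   ]]
toolx yaw 1.1589713566833886 q1 1.0438878934881342 q6 -0.11508900694716195
carton a [0.493 0.351 0.   ]
carton b [0.437 0.38  0.15 ]
carton c [0.423 0.289 0.   ]
jar [0.702 0.125 0.   ]
tumbler [ 0.366 -0.318  0.   ]
```

>>> step_arm --targets '[{"x":0,"y":0,"z":40},{"x":210,"y":-250,"z":80,"wz":0.8},{"x":210,"y":-250,"z":80,"wz":0.8},{"x":210,"y":-250,"z":80,"wz":0.8},{"x":210,"y":-250,"z":80,"wz":0.8},{"x":210,"y":-250,"z":80,"wz":0.8},{"x":210,"y":-250,"z":80,"wz":0.8},{"x":210,"y":-250,"z":80,"wz":0.8},{"x":210,"y":-250,"z":80,"wz":0.8},{"x":260,"y":-650,"z":80,"wz":0.8},{"x":260,"y":-650,"z":80,"wz":0.8},{"x":260,"y":-650,"z":80,"wz":0.8},{"x":260,"y":-650,"z":80,"wz":0.8},{"x":260,"y":-650,"z":80,"wz":0.8},{"x":260,"y":-650,"z":80,"wz":0.8},{"x":260,"y":-650,"z":80,"wz":0.8},{"x":260,"y":-650,"z":80,"wz":0.8},{"x":260,"y":-650,"z":80,"wz":0.8},{"x":260,"y":-650,"z":80,"wz":0.8},{"x":260,"y":-650,"z":80,"wz":0.8}]'

```text
validation failed for argument at $.ta...
```

Run:
```python
from meas import *
st=env.read_state();print(st["tool_pos"],st["tool_rot"],st["q"])
keep("wrist","w0");print(np.round(load("w0")["pose"],3))
```

```text
[0.23984873 0.54930237 0.22192248] [-1.37706838 -0.89960794  0.90202221] [ 1.04388789e+00  3.59401445e-01  1.51129783e+00  1.93803916e-05
  1.27252554e+00 -1.15089007e-01]
[[ 0.4    0.885  0.24   0.174]
 [ 0.917 -0.386 -0.105  0.578]
 [-0.001  0.262 -0.965  0.385]
 [ 0.     0.     0.     1.   ]]
```

>>> step_arm --targets '[{"x":0,"y":0,"z":40,"wx":0,"wy":0,"wz":0,"fingers":87},{"x":210,"y":-250,"z":80,"wx":0,"wy":0,"wz":0.8,"fingers":87},{"x":210,"y":-250,"z":80,"wx":0,"wy":0,"wz":0.8,"fingers":87},{"x":210,"y":-250,"z":80,"wx":0,"wy":0,"wz":0.8,"fingers":87},{"x":210,"y":-250,"z":80,"wx":0,"wy":0,"wz":0.8,"fingers":87},{"x":210,"y":-250,"z":80,"wx":0,"wy":0,"wz":0.8,"fingers":87},{"x":210,"y":-250,"z":80,"wx":0,"wy":0,"wz":0.8,"fingers":87},{"x":210,"y":-250,"z":80,"wx":0,"wy":0,"wz":0.8,"fingers":87},{"x":210,"y":-250,"z":80,"wx":0,"wy":0,"wz":0.8,"fingers":87}]'

```text
clock: 0.9
tool_pos: [0.4512, 0.2976, 0.3028]
tool_rot: [-1.352, -0.953, 0.954]
wrist_force: [-0.0, -0.2, -0.1]
finger_gap: 0.087
```

>>> step_arm --targets '[{"x":50,"y":-400,"z":0,"wx":0,"wy":0,"wz":0,"fingers":60},{"x":50,"y":-400,"z":0,"wx":0,"wy":0,"wz":0,"fingers":60},{"x":50,"y":-400,"z":0,"wx":0,"wy":0,"wz":0,"fingers":60},{"x":50,"y":-400,"z":0,"wx":0,"wy":0,"wz":0,"fingers":60},{"x":50,"y":-400,"z":0,"wx":0,"wy":0,"wz":0,"fingers":60},{"x":50,"y":-400,"z":0,"wx":0,"wy":0,"wz":0,"fingers":60},{"x":50,"y":-400,"z":0,"wx":0,"wy":0,"wz":0,"fingers":60},{"x":50,"y":-400,"z":0,"wx":0,"wy":0,"wz":0,"fingers":60},{"x":50,"y":-400,"z":0,"wx":0,"wy":0,"wz":0,"fingers":60},{"x":50,"y":-400,"z":0,"wx":0,"wy":0,"wz":0,"fingers":60},{"x":-25,"y":-675,"z":-60,"wx":0,"wy":0,"wz":0,"fingers":60},{"x":-25,"y":-675,"z":-60,"wx":0,"wy":0,"wz":0,"fingers":60},{"x":-25,"y":-675,"z":-60,"wx":0,"wy":0,"wz":0,"fingers":60},{"x":-25,"y":-675,"z":-60,"wx":0,"wy":0,"wz":0,"fingers":60},{"x":-25,"y":-675,"z":-60,"wx":0,"wy":0,"wz":0,"fingers":60},{"x":-25,"y":-675,"z":-60,"wx":0,"wy":0,"wz":0,"fingers":60},{"x":-25,"y":-675,"z":-60,"wx":0,"wy":0,"wz":0,"fingers":60},{"x":-25,"y":-675,"z":-60,"wx":0,"wy":0,"wz":0,"fingers":60},{"x":-25,"y":-675,"z":-60,"wx":0,"wy":0,"wz":0,"fingers":60}]'

```text
clock: 2.48
tool_pos: [0.424, -0.3767, 0.2415]
tool_rot: [-1.351, -0.95, 0.951]
wrist_force: [0.7, 0.9, 0.3]
finger_gap: 0.0601
```

Run:
```python
from meas import *
st=env.read_state();print(st["tool_pos"],st["tool_rot"],st["q"],st["clock"])
s=keep("wrist","w1")
```

```text
[ 0.42397444 -0.37665669  0.24152128] [-1.35121056 -0.95035787  0.95075723] [-8.48137907e-01  2.95982939e-01  1.55612076e+00 -3.12747918e-05
  1.29141454e+00 -2.07315324e+00] 2.4833
```

View pics/w1.png

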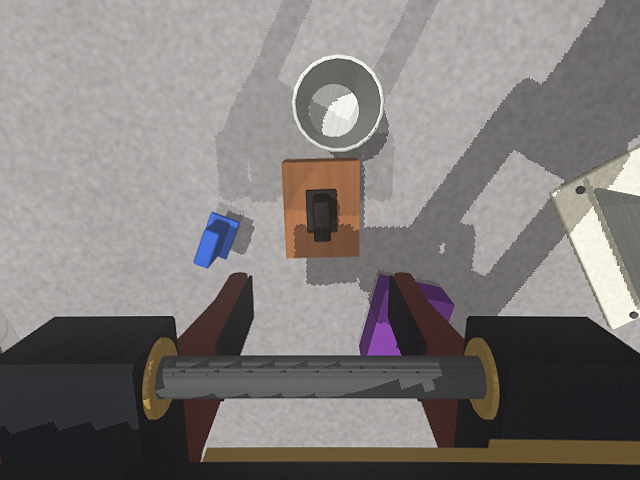

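The wrist view shows the stand top with corners (283,161), (360,159), (359,256), (286,258), the black key at (321,215) and the tumbler above it. The blades look well lined up.

Run:
```python
from meas import *
s=load("w1");f=s["frame"].astype(int)
px=np.array([(283.5,161),(360,159),(359.5,256),(286,258)])
C=np.array([at_z(s,u,v,.045) for u,v in px]);print(C.round(4));print([round(float(np.linalg.norm(C[i]-C[(i+1)%4])),4) for i in range(4)])
ms=np.array([(-45,-35,45),(-45,35,45),(45,35,45),(45,-35,45)])/1e3
p,r=fitpose([(s,ms,px)],[.42,-.376,-.34]);print(p,r)
c,n=np.cos(p[2]),np.sin(p[2])
for m in ([(-20,-14,50),(-20,14,50),(20,14,50),(20,-14,50)],[(-17,-7,93),(-17,7,93),(17,7,93),(17,-7,93)]):
    m=np.array(m)/1e3;print(proj(s,np.c_[p[0]+c*m[:,0]-n*m[:,1],p[1]+n*m[:,0]+c*m[:,1],m[:,2]]).round(0).tolist())
g=f[150:265,275:370].max(2)
m=(f.max(2)<75);m[:150]=0;m[265:]=0;m[:,:275]=0;m[:,370:]=0
for y in range(180,256,4): print(y,np.where(f[y,290:355].max(1)<60)[0][[0,-1]]+290 if (f[y,290:355].max(1)<60).any() else None, end=' ')
b=cv2.resize(s["frame"][150:270,270:375,::-1],None,fx=5,fy=5,interpolation=cv2.INTER_CUBIC);b=cv2.convertScaleAbs(b,alpha=2.2);cv2.imwrite("pics/c3.png",b)
```

```text
[[ 0.3713 -0.3925  0.045 ]
 [ 0.3929 -0.3273  0.045 ]
 [ 0.4795 -0.3564  0.045 ]
 [ 0.4575 -0.4234  0.045 ]]
[0.0687, 0.0914, 0.0705, 0.0916]
[ 0.42520988 -0.37486092 -0.3283177 ] [-1.   0.4  0.5  1.1  0.  -0.5  0.5 -1.2]
[[306.0, 190.0], [337.0, 189.0], [338.0, 232.0], [308.0, 232.0]]
[[314.0, 201.0], [331.0, 201.0], [331.0, 242.0], [314.0, 242.0]]
180 None 184 None 188 None 192 [306 335] 196 [306 335] 200 [306 336] 204 [306 336] 208 [307 336] 212 [307 336] 216 [307 336] 220 [307 336] 224 [307 336] 228 [312 336] 232 [309 330] 236 [314 330] 240 [315 329] 244 None 248 None 252 None
```

View pics/c3.png

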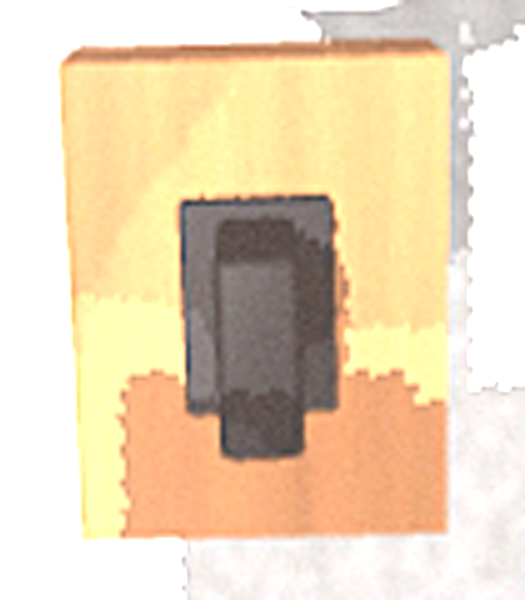

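>>> step_arm --targets '[{"x":0,"y":0,"z":-40,"wx":0,"wy":0,"wz":0.08,"fingers":60},{"x":0,"y":0,"z":-80,"wx":0,"wy":0,"wz":0.08,"fingers":50},{"x":0,"y":0,"z":-120,"wx":0,"wy":0,"wz":0.08,"fingers":40},{"x":0,"y":0,"z":-150,"wx":0,"wy":0,"wz":0.08,"fingers":40},{"x":0,"y":0,"z":-170,"wx":0,"wy":0,"wz":0.08,"fingers":40},{"x":0,"y":0,"z":-187,"wx":0,"wy":0,"wz":0.08,"fingers":40},{"x":0,"y":0,"z":-187,"wx":0,"wy":0,"wz":0.08,"fingers":40},{"x":0,"y":0,"z":-187,"wx":0,"wy":0,"wz":0.08,"fingers":40}]'

```text
clock: 3.2
tool_pos: [0.4254, -0.3733, 0.0555]
tool_rot: [-1.347, -0.96, 0.96]
wrist_force: [-0.6, -0.6, 0.9]
finger_gap: 0.0401
```

>>> step_arm --targets '[{"x":0,"y":0,"z":0,"wx":0,"wy":0,"wz":0,"fingers":10},{"x":0,"y":0,"z":0,"wx":0,"wy":0,"wz":0,"fingers":10},{"x":0,"y":0,"z":0,"wx":0,"wy":0,"wz":0,"fingers":10},{"x":0,"y":0,"z":0,"wx":0,"wy":0,"wz":0,"fingers":10},{"x":0,"y":0,"z":0,"wx":0,"wy":0,"wz":0,"fingers":10},{"x":0,"y":0,"z":0,"wx":0,"wy":0,"wz":0,"fingers":10},{"x":0,"y":0,"z":0,"wx":0,"wy":0,"wz":0,"fingers":10}]' --newtons 40

```text
clock: 3.78
tool_pos: [0.4256, -0.3757, 0.0567]
tool_rot: [-1.351, -0.959, 0.959]
wrist_force: [0.5, 0.7, 6.8]
finger_gap: 0.0139
```

>>> step_arm --targets '[{"x":0,"y":0,"z":20,"wx":0,"wy":0,"wz":0,"fingers":10},{"x":0,"y":0,"z":50,"wx":0,"wy":0,"wz":0,"fingers":10},{"x":0,"y":0,"z":90,"wx":0,"wy":0,"wz":0,"fingers":10},{"x":0,"y":0,"z":130,"wx":0,"wy":0,"wz":0,"fingers":10},{"x":155,"y":533,"z":140,"wx":0,"wy":0,"wz":-12.1,"fingers":10},{"x":155,"y":533,"z":140,"wx":0,"wy":0,"wz":-12.1,"fingers":10},{"x":155,"y":533,"z":140,"wx":0,"wy":0,"wz":-12.1,"fingers":10},{"x":155,"y":533,"z":140,"wx":0,"wy":0,"wz":-12.1,"fingers":10},{"x":155,"y":533,"z":140,"wx":0,"wy":0,"wz":-12.1,"fingers":10},{"x":155,"y":533,"z":140,"wx":0,"wy":0,"wz":-12.1,"fingers":10},{"x":155,"y":533,"z":140,"wx":0,"wy":0,"wz":-12.1,"fingers":10},{"x":155,"y":533,"z":140,"wx":0,"wy":0,"wz":-12.1,"fingers":10},{"x":155,"y":533,"z":140,"wx":0,"wy":0,"wz":-12.1,"fingers":10},{"x":155,"y":533,"z":140,"wx":0,"wy":0,"wz":-12.1,"fingers":10},{"x":155,"y":533,"z":140,"wx":0,"wy":0,"wz":-12.1,"fingers":10},{"x":155,"y":533,"z":140,"wx":0,"wy":0,"wz":-12.1,"fingers":10},{"x":155,"y":533,"z":140,"wx":0,"wy":0,"wz":-12.1,"fingers":10},{"x":155,"y":533,"z":140,"wx":0,"wy":0,"wz":-12.1,"fingers":10},{"x":155,"y":533,"z":140,"wx":0,"wy":0,"wz":-12.1,"fingers":10},{"x":155,"y":533,"z":140,"wx":0,"wy":0,"wz":-12.1,"fingers":10}]'

```text
clock: 5.45
tool_pos: [0.5803, 0.1602, 0.1954]
tool_rot: [-1.566, -0.144, 0.144]
wrist_force: [-0.1, -1.4, -0.7]
finger_gap: 0.0137
```

Run:
```python
from meas import *
s=keep("wrist","w2")
st=env.read_state();M=R.from_rotvec(st["tool_rot"]).as_matrix();print(st["tool_pos"],np.arctan2(M[1,0],M[0,0]),st["wrist_force"],st["finger_gap"])
p=[.600,.052,-1.39];c,n=np.cos(p[2]),np.sin(p[2])
for m in [(-108,0,92.5),(-4,0,80),(-23,0,79.5),(149,0,78)]:
    m=np.array(m)/1e3;print(m,proj(s,[[p[0]+c*m[0],p[1]+n*m[0],m[2]]]))
```

```text
[0.57969821 0.15836441 0.19519594] 0.18216929136213975 [ 0.24788642 -0.05661292 -0.67967819] 0.013957027806930832
[-0.108   0.      0.0925] [[320.35665813 238.02082009]]
[-0.004  0.     0.08 ] [[319.92770887 359.54720807]]
[-0.023   0.      0.0795] [[320.00049938 337.76149647]]
[0.149 0.    0.078] [[319.41669877 510.34030449]]
```

View pics/w2.png

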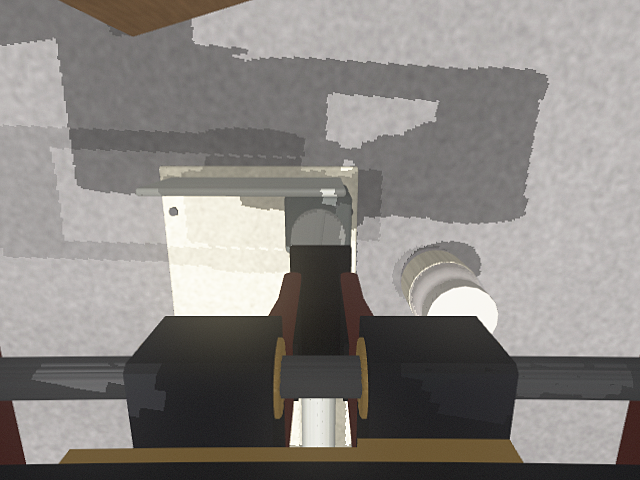

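The key hides the head (visible edge at (318,215)), so I'll back off along the tube to see it.

>>> step_arm --targets '[{"x":7,"y":-40,"z":0,"wx":0,"wy":0,"wz":0,"fingers":10},{"x":13,"y":-72,"z":0,"wx":0,"wy":0,"wz":0,"fingers":10},{"x":13,"y":-72,"z":0,"wx":0,"wy":0,"wz":0,"fingers":10},{"x":13,"y":-72,"z":0,"wx":0,"wy":0,"wz":0,"fingers":10},{"x":13,"y":-72,"z":0,"wx":0,"wy":0,"wz":0,"fingers":10}]'

```text
clock: 5.92
tool_pos: [0.5924, 0.0844, 0.1955]
tool_rot: [-1.566, -0.138, 0.14]
wrist_force: [0.1, 0.4, -1.6]
finger_gap: 0.0138
```

Run:
```python
from meas import *
s=keep("wrist","w3")
st=env.read_state();M=R.from_rotvec(st["tool_rot"]).as_matrix();print(st["tool_pos"],np.arctan2(M[1,0],M[0,0]))
f=s["frame"][:,:,::-1]
cv2.imwrite("pics/c4.png",cv2.resize(f[60:260,180:400],None,fx=3,fy=3,interpolation=cv2.INTER_CUBIC)[:600,:800])
```

```text
[0.59239934 0.08513939 0.19552913] 0.178324211014571
```

View pics/c4.png

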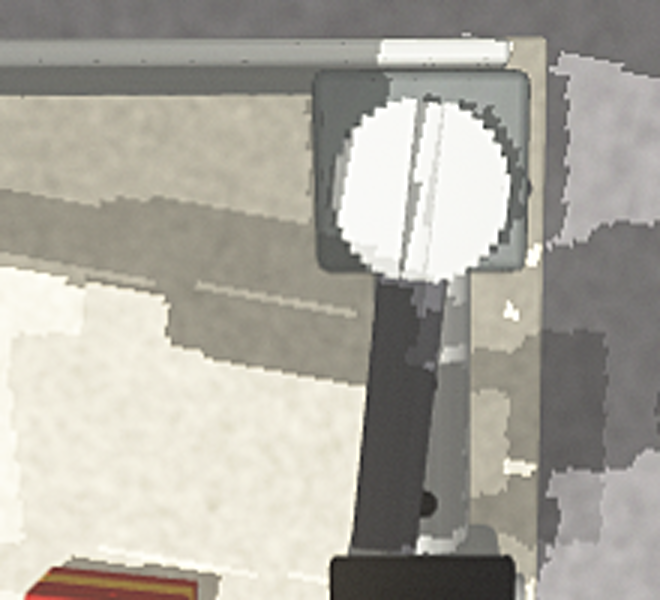

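The crop shows the head disc centred at crop (424,189), with the slot running from (430,98) to (414,277). The latch arm below has edges (375,280)–(352,550) and (443,285)–(415,555), so the slot is turned slightly clockwise off the tube.

Run:
```python
from meas import *
s=load("w3");P=lambda u,v,z:at_z(s,180+(u+.5)/3-.5,60+(v+.5)/3-.5,z)
def hd(a,b,z): d=P(*b,z)-P(*a,z);return np.arctan2(d[1],d[0])
print("slot hd",hd((430,98),(414,277),.0925),hd((418,97),(402,278),.0925),hd((443,100),(427,275),.0925),"arm",hd((375,280),(352,550),.0795),hd((443,285),(415,555),.0795))
print("slot mid",P(422,187.5,.0925),"disc",P(424.5,189,.0925),"width",np.linalg.norm(P(337,189,.0925)-P(512,189,.0925)))
# board edge right (frame y=+35) & block edges
print("block edge top72 right",hd((524,75),(524,268),.072),"board edge",hd((545,40),(543,540),.008),"plate",hd((0,42),(510,40),.078))
print("block corners",[P(*q,.072).round(4) for q in((316,75),(528,72),(524,270),(318,270))])
```

```text
slot hd -1.4863171430206918 -1.4880482947070093 -1.4854481147556102 arm -1.4904208111592268 -1.4939597561045233
slot mid [0.57871341 0.15898366 0.0925    ] disc [0.57929984 0.15877371 0.0925    ] width 0.03780386329181313
block edge top72 right -1.3695503878870274 board edge -1.3695036048396834 plate 0.18358178102562925
block corners [array([0.5507, 0.1791, 0.072 ]), array([0.5979, 0.1882, 0.072 ]), array([0.6057, 0.1452, 0.072 ]), array([0.5577, 0.1365, 0.072 ])]
```

>>> step_arm --targets '[{"x":-7,"y":36,"z":0,"wx":0,"wy":0,"wz":-1.1,"fingers":10},{"x":-14,"y":73,"z":0,"wx":0,"wy":0,"wz":-1.1,"fingers":10},{"x":-14,"y":73,"z":-30,"wx":0,"wy":0,"wz":-1.1,"fingers":10},{"x":-14,"y":73,"z":-50,"wx":0,"wy":0,"wz":-1.1,"fingers":10},{"x":-14,"y":73,"z":-54,"wx":0,"wy":0,"wz":-1.1,"fingers":10},{"x":-14,"y":73,"z":-54,"wx":0,"wy":0,"wz":-1.1,"fingers":10},{"x":-14,"y":73,"z":-54,"wx":0,"wy":0,"wz":-1.1,"fingers":10},{"x":-14,"y":73,"z":-54,"wx":0,"wy":0,"wz":-1.1,"fingers":10}]'

```text
clock: 6.63
tool_pos: [0.5802, 0.1588, 0.143]
tool_rot: [-1.57, -0.067, 0.064]
wrist_force: [0.1, 0.3, -0.5]
finger_gap: 0.0135
```

>>> step_arm --targets '[{"x":0,"y":0,"z":-3,"wx":0,"wy":0,"wz":0,"fingers":10},{"x":0,"y":0,"z":-6,"wx":0,"wy":0,"wz":0,"fingers":10},{"x":0,"y":0,"z":-8,"wx":0,"wy":0,"wz":0,"fingers":10},{"x":0,"y":0,"z":-9,"wx":0,"wy":0,"wz":0,"fingers":10},{"x":0,"y":0,"z":-9,"wx":0,"wy":0,"wz":0,"fingers":10},{"x":0,"y":0,"z":-9,"wx":0,"wy":0,"wz":0,"fingers":10}]'

```text
clock: 7.13
tool_pos: [0.5791, 0.1588, 0.1326]
tool_rot: [-1.57, -0.066, 0.066]
wrist_force: [-0.1, 1.4, -1.1]
finger_gap: 0.0136
```

>>> step_arm --targets '[{"x":0,"y":0,"z":-2,"wx":0,"wy":0,"wz":0,"fingers":10},{"x":0,"y":0,"z":-4,"wx":0,"wy":0,"wz":0,"fingers":10},{"x":0,"y":0,"z":-4,"wx":0,"wy":0,"wz":0,"fingers":10},{"x":0,"y":0,"z":-4,"wx":0,"wy":0,"wz":0,"fingers":10}]'

```text
clock: 7.47
tool_pos: [0.579, 0.1588, 0.1284]
tool_rot: [-1.57, -0.065, 0.066]
wrist_force: [-1.0, 0.2, -0.2]
finger_gap: 0.0139
```

>>> step_arm --targets '[{"x":0,"y":0,"z":0,"wx":0,"wy":0,"wz":-1,"fingers":10},{"x":0,"y":0,"z":0,"wx":0,"wy":0,"wz":-2,"fingers":10},{"x":0,"y":0,"z":0,"wx":0,"wy":0,"wz":-3,"fingers":10},{"x":0,"y":0,"z":0,"wx":0,"wy":0,"wz":-4,"fingers":10},{"x":0,"y":0,"z":0,"wx":0,"wy":0,"wz":-5,"fingers":10},{"x":0,"y":0,"z":0,"wx":0,"wy":0,"wz":-6,"fingers":10},{"x":0,"y":0,"z":0,"wx":0,"wy":0,"wz":-7,"fingers":10},{"x":0,"y":0,"z":0,"wx":0,"wy":0,"wz":-8,"fingers":10},{"x":0,"y":0,"z":0,"wx":0,"wy":0,"wz":-9,"fingers":10},{"x":0,"y":0,"z":0,"wx":0,"wy":0,"wz":-10,"fingers":10}]'

```text
clock: 8.3
tool_pos: [0.5793, 0.1588, 0.1286]
tool_rot: [-1.48, 0.62, -0.62]
wrist_force: [0.8, -0.4, -2.0]
finger_gap: 0.0138
```

Run:
```python
from meas import *
st=env.read_state();M=R.from_rotvec(st["tool_rot"]).as_matrix();print(st["tool_pos"],np.arctan2(M[1,0],M[0,0]),st["wrist_force"],st["ft_torque"],st["q"])
```

```text
[0.57925158 0.1588048  0.12860902] -0.7928454606108393 [ 0.75208851 -0.4255123  -2.02677212] [-0.06808047  0.01245557  0.09819921] [ 1.52647072e-01  4.55631163e-01  1.61198991e+00 -5.92240218e-05
  1.07380908e+00  9.45520758e-01]
```

The moment about the vertical reads 0.098 N m, so the key is driving the cam. I'll continue.

>>> step_arm --targets '[{"x":0,"y":0,"z":0,"wx":0,"wy":0,"wz":-1,"fingers":10},{"x":0,"y":0,"z":0,"wx":0,"wy":0,"wz":-2,"fingers":10},{"x":0,"y":0,"z":0,"wx":0,"wy":0,"wz":-3,"fingers":10},{"x":0,"y":0,"z":0,"wx":0,"wy":0,"wz":-4,"fingers":10},{"x":0,"y":0,"z":0,"wx":0,"wy":0,"wz":-5,"fingers":10},{"x":0,"y":0,"z":0,"wx":0,"wy":0,"wz":-6,"fingers":10},{"x":0,"y":0,"z":0,"wx":0,"wy":0,"wz":-7,"fingers":10},{"x":0,"y":0,"z":0,"wx":0,"wy":0,"wz":-7.6,"fingers":10},{"x":0,"y":0,"z":0,"wx":0,"wy":0,"wz":-8,"fingers":10},{"x":0,"y":0,"z":0,"wx":0,"wy":0,"wz":-8,"fingers":10}]'

```text
clock: 9.13
tool_pos: [0.5796, 0.1584, 0.1286]
tool_rot: [-1.247, 1.147, -1.149]
wrist_force: [0.8, -3.0, -2.6]
finger_gap: 0.0137
```

Run:
```python
from meas import *
st=env.read_state();M=R.from_rotvec(st["tool_rot"]).as_matrix();print(st["tool_pos"],np.arctan2(M[1,0],M[0,0]),st["wrist_force"],st["ft_torque"],st["q"])
```

```text
[0.57963965 0.15837348 0.12861415] -1.4878214663048912 [ 0.75261999 -3.00967738 -2.62165037] [-0.34774843 -0.18215485  0.05699569] [ 1.52308298e-01  4.55731804e-01  1.61179168e+00 -9.03912470e-04
  1.07335682e+00  1.64056052e+00]
```

>>> step_arm --targets '[{"x":0,"y":0,"z":0,"wx":0,"wy":0,"wz":-0.6,"fingers":10},{"x":0,"y":0,"z":0,"wx":0,"wy":0,"wz":-1.2,"fingers":10},{"x":0,"y":0,"z":0,"wx":0,"wy":0,"wz":-1.2,"fingers":10}]'

```text
clock: 9.38
tool_pos: [0.5796, 0.1583, 0.1286]
tool_rot: [-1.199, 1.224, -1.226]
wrist_force: [2.2, -2.9, -2.6]
finger_gap: 0.0137
```

Run:
```python
from meas import *
st=env.read_state();M=R.from_rotvec(st["tool_rot"]).as_matrix();print(st["tool_pos"],np.arctan2(M[1,0],M[0,0]),st["wrist_force"],st["ft_torque"],st["tau"][5])
```

```text
[0.57960554 0.15831232 0.12861271] -1.591963411350878 [ 2.17085686 -2.91177689 -2.61415356] [-0.50159047 -0.27334797  0.1398606 ] 0.8489477634429932
```

The tilt moments and joint 6 torque (0.85 N m) are rising after a total turn of 96°, including about 9° of blade play, so the cam is at its stop. I'll back the blade off to centre, lift, and take a look.

>>> step_arm --targets '[{"x":0,"y":0,"z":0,"wx":0,"wy":0,"wz":1.1,"fingers":10},{"x":0,"y":0,"z":0,"wx":0,"wy":0,"wz":2.1,"fingers":10},{"x":0,"y":0,"z":0,"wx":0,"wy":0,"wz":2.1,"fingers":10},{"x":0,"y":0,"z":5,"wx":0,"wy":0,"wz":2.1,"fingers":10},{"x":0,"y":0,"z":12,"wx":0,"wy":0,"wz":2.1,"fingers":10},{"x":0,"y":0,"z":37,"wx":0,"wy":0,"wz":2.1,"fingers":10},{"x":0,"y":0,"z":67,"wx":0,"wy":0,"wz":2.1,"fingers":10},{"x":-154,"y":-534,"z":77,"wx":0,"wy":0,"wz":-3.6,"fingers":10},{"x":-154,"y":-534,"z":77,"wx":0,"wy":0,"wz":-3.6,"fingers":10},{"x":-154,"y":-534,"z":77,"wx":0,"wy":0,"wz":-3.6,"fingers":10},{"x":-154,"y":-534,"z":77,"wx":0,"wy":0,"wz":-3.6,"fingers":10},{"x":-154,"y":-534,"z":77,"wx":0,"wy":0,"wz":-3.6,"fingers":10},{"x":-154,"y":-534,"z":77,"wx":0,"wy":0,"wz":-3.6,"fingers":10},{"x":-154,"y":-534,"z":77,"wx":0,"wy":0,"wz":-3.6,"fingers":10}]'

```text
clock: 10.55
tool_pos: [0.4978, -0.123, 0.202]
tool_rot: [-1.03, 1.451, -1.453]
wrist_force: [0.2, -0.3, -2.4]
finger_gap: 0.0138
```

Run:
```python
from meas import *
st=env.read_state();print(st["tool_pos"],st["wrist_force"],st["clock"])
a=keep("side","side1");b=keep("scene","scene1")
A=cv2.resize(a["frame"][175:300,225:385,::-1],(560,437),interpolation=cv2.INTER_CUBIC)
B=cv2.resize(b["frame"][200:320,250:430,::-1],(560,373),interpolation=cv2.INTER_CUBIC)
v=np.zeros((600,800,3),np.uint8);v[:437*400//560,:400]=cv2.resize(A,(400,312));v[:267,400:]=cv2.resize(B,(400,267))
v[312:600,:400]=cv2.resize(cv2.resize(a["frame"][190:240,255:325,::-1],None,fx=5,fy=5,interpolation=cv2.INTER_CUBIC),(400,288))
v[270:600,400:]=cv2.resize(a["frame"][100:430,60:460,::-1],(400,330))
cv2.imwrite("pics/c5.png",v)
```

```text
[ 0.49776018 -0.12300741  0.2019517 ] [ 0.16547448 -0.315791   -2.43671395] 10.55
```

View pics/c5.png

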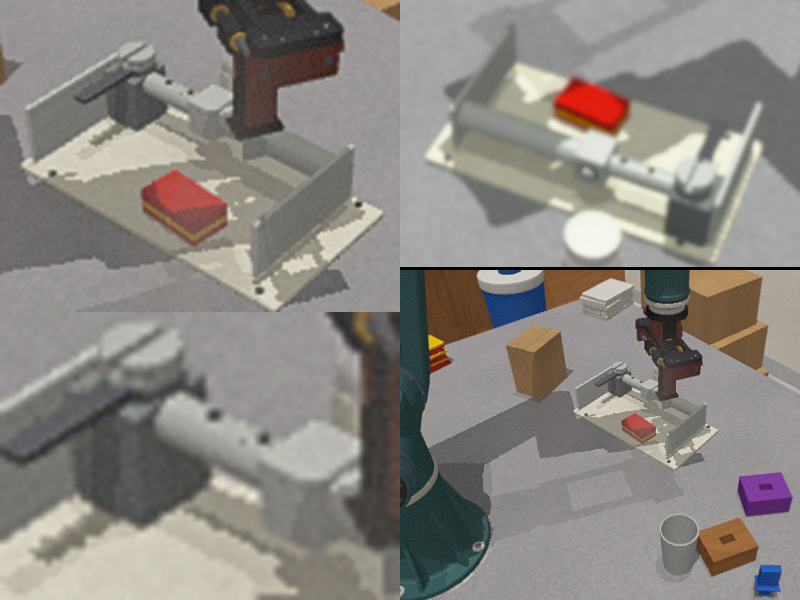

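The latch arm now stands square to the tube towards −y and the key is still held. I'll settle and read the pose, since the last call stopped midway.

>>> step_arm --targets '[{"x":-70,"y":-260,"z":0,"wx":0,"wy":0,"wz":0,"fingers":10},{"x":-70,"y":-260,"z":0,"wx":0,"wy":0,"wz":0,"fingers":10},{"x":-70,"y":-260,"z":0,"wx":0,"wy":0,"wz":0,"fingers":10},{"x":-70,"y":-260,"z":0,"wx":0,"wy":0,"wz":0,"fingers":10},{"x":-70,"y":-260,"z":0,"wx":0,"wy":0,"wz":0,"fingers":10},{"x":-70,"y":-260,"z":0,"wx":0,"wy":0,"wz":0,"fingers":10},{"x":-70,"y":-260,"z":0,"wx":0,"wy":0,"wz":0,"fingers":10},{"x":-70,"y":-260,"z":0,"wx":0,"wy":0,"wz":0,"fingers":10},{"x":-70,"y":-260,"z":0,"wx":0,"wy":0,"wz":0,"fingers":10},{"x":-70,"y":-260,"z":0,"wx":0,"wy":0,"wz":0,"fingers":10},{"x":-70,"y":-260,"z":0,"wx":0,"wy":0,"wz":0,"fingers":10},{"x":-70,"y":-260,"z":0,"wx":0,"wy":0,"wz":0,"fingers":10}]'

```text
clock: 11.65
tool_pos: [0.4289, -0.3797, 0.201]
tool_rot: [-1.032, 1.451, -1.45]
wrist_force: [0.2, 0.8, -1.5]
finger_gap: 0.0137
```

Run:
```python
from meas import *
st=env.read_state();M=R.from_rotvec(st["tool_rot"]).as_matrix();print(st["tool_pos"],st["qd"].round(3),np.arctan2(M[1,0],M[0,0]),"want yaw",1.236-np.pi,M[:,1],st["q"])
s=keep("wrist","w4");a=load("w1")
```

```text
[ 0.42887749 -0.37973646  0.20101633] [-0.003  0.002 -0.002 -0.004 -0.003 -0.001] -1.9041323990242878 want yaw -1.9055926535897931 [ 2.88043081e-05  5.75504989e-04 -9.99999834e-01] [-8.45543007e-01  3.40709059e-01  1.59654167e+00  4.31916041e-04
  1.20475352e+00  1.05843467e+00]
```

>>> step_arm --targets '[{"x":-3.5,"y":4.5,"z":-30,"wx":0,"wy":0,"wz":0,"fingers":10},{"x":-3.5,"y":4.5,"z":-60,"wx":0,"wy":0,"wz":0,"fingers":10},{"x":-3.5,"y":4.5,"z":-85,"wx":0,"wy":0,"wz":0,"fingers":10},{"x":-3.5,"y":4.5,"z":-100,"wx":0,"wy":0,"wz":0,"fingers":10},{"x":-3.5,"y":4.5,"z":-102,"wx":0,"wy":0,"wz":0,"fingers":10},{"x":-3.5,"y":4.5,"z":-108,"wx":0,"wy":0,"wz":0,"fingers":10},{"x":-3.5,"y":4.5,"z":-114,"wx":0,"wy":0,"wz":0,"fingers":10},{"x":-3.5,"y":4.5,"z":-120,"wx":0,"wy":0,"wz":0,"fingers":10},{"x":-3.5,"y":4.5,"z":-120,"wx":0,"wy":0,"wz":0,"fingers":10}]'

```text
clock: 12.45
tool_pos: [0.4249, -0.3768, 0.0806]
tool_rot: [-1.032, 1.451, -1.451]
wrist_force: [-0.2, 0.2, -1.6]
finger_gap: 0.0138
```

Run:
```python
from meas import *
st=env.read_state();print(st["tool_pos"],st["wrist_force"],st["ft_torque"])
```

```text
[ 0.424898   -0.37679407  0.08061237] [-0.23550912  0.23427973 -1.57941737] [-0.01591232  0.17482462  0.0198603 ]
```

>>> step_arm --targets '[{"x":0.5,"y":1,"z":-5,"wx":0,"wy":0,"wz":0,"fingers":10},{"x":0.5,"y":1,"z":-10,"wx":0,"wy":0,"wz":0,"fingers":10},{"x":0.5,"y":1,"z":-15,"wx":0,"wy":0,"wz":0,"fingers":10},{"x":0.5,"y":1,"z":-20,"wx":0,"wy":0,"wz":0,"fingers":10},{"x":0.5,"y":1,"z":-23,"wx":0,"wy":0,"wz":0,"fingers":10},{"x":0.5,"y":1,"z":-23,"wx":0,"wy":0,"wz":0,"fingers":10},{"x":0.5,"y":1,"z":-23,"wx":0,"wy":0,"wz":0,"fingers":10}]'

```text
clock: 13.03
tool_pos: [0.4252, -0.3758, 0.0576]
tool_rot: [-1.032, 1.452, -1.451]
wrist_force: [0.2, -0.1, -1.4]
finger_gap: 0.0139
```

>>> step_arm --targets '[{"x":0,"y":0,"z":-1,"wx":0,"wy":0,"wz":0,"fingers":10},{"x":0,"y":0,"z":-1,"wx":0,"wy":0,"wz":0,"fingers":10},{"x":0,"y":0,"z":-1,"wx":0,"wy":0,"wz":0,"fingers":18},{"x":0,"y":0,"z":-1,"wx":0,"wy":0,"wz":0,"fingers":40},{"x":0,"y":0,"z":-1,"wx":0,"wy":0,"wz":0,"fingers":40},{"x":0,"y":0,"z":-1,"wx":0,"wy":0,"wz":0,"fingers":40},{"x":0,"y":0,"z":20,"wx":0,"wy":0,"wz":0,"fingers":40},{"x":0,"y":0,"z":60,"wx":0,"wy":0,"wz":0,"fingers":60},{"x":0,"y":0,"z":100,"wx":0,"wy":0,"wz":0,"fingers":80},{"x":0,"y":0,"z":140,"wx":0,"wy":0,"wz":0,"fingers":80},{"x":0,"y":0,"z":180,"wx":0,"wy":0,"wz":0,"fingers":80},{"x":0,"y":0,"z":185,"wx":0,"wy":0,"wz":0,"fingers":80},{"x":0,"y":0,"z":185,"wx":0,"wy":0,"wz":0,"fingers":80}]'

```text
clock: 14.12
tool_pos: [0.4269, -0.3776, 0.2465]
tool_rot: [-1.031, 1.445, -1.458]
wrist_force: [0.6, 0.3, -0.9]
finger_gap: 0.0768
```

Run:
```python
from meas import *
s=keep("wrist","w5");st=env.read_state();M=R.from_rotvec(st["tool_rot"]).as_matrix();print(st["tool_pos"],np.arctan2(M[1,0],M[0,0]))
d=keep("side","side2")
a=load("side0");b=load("w1")
# black mask compare between side0 and side2 around key
for S in(a,d):
    g=S["frame"][330:385,365:410].astype(int).max(2)<45;y,x=np.where(g);print(g.sum(),x.min()+365,x.max()+365,y.min()+330,y.max()+330)
f=s["frame"][:,:,::-1]
cv2.imwrite("pics/c6.png",cv2.resize(f,(640,480)))
```

```text
[ 0.42574716 -0.37630366  0.24386931] -1.9057044089947235
462 375 398 348 376
463 375 399 348 375
```

View pics/c6.png

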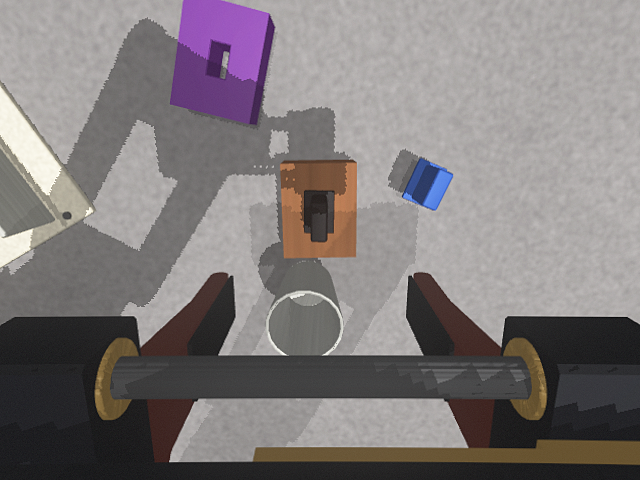

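The key sits upright in the wooden stand at (319,213), with its flange on the top; its side-view extents match those at the start within a pixel. Next is the collar.

>>> step_arm --targets '[{"x":173,"y":432,"z":0,"wx":0,"wy":0,"wz":23.9,"fingers":80},{"x":173,"y":432,"z":0,"wx":0,"wy":0,"wz":23.9,"fingers":80},{"x":173,"y":432,"z":0,"wx":0,"wy":0,"wz":23.9,"fingers":80},{"x":173,"y":432,"z":0,"wx":0,"wy":0,"wz":23.9,"fingers":80},{"x":173,"y":432,"z":0,"wx":0,"wy":0,"wz":23.9,"fingers":80},{"x":173,"y":432,"z":0,"wx":0,"wy":0,"wz":23.9,"fingers":80},{"x":173,"y":432,"z":0,"wx":0,"wy":0,"wz":23.9,"fingers":80},{"x":173,"y":432,"z":0,"wx":0,"wy":0,"wz":23.9,"fingers":80},{"x":173,"y":432,"z":0,"wx":0,"wy":0,"wz":23.9,"fingers":80},{"x":173,"y":432,"z":0,"wx":0,"wy":0,"wz":23.9,"fingers":80},{"x":173,"y":432,"z":0,"wx":0,"wy":0,"wz":23.9,"fingers":80},{"x":173,"y":432,"z":0,"wx":0,"wy":0,"wz":23.9,"fingers":80},{"x":173,"y":432,"z":0,"wx":0,"wy":0,"wz":23.9,"fingers":80},{"x":173,"y":432,"z":0,"wx":0,"wy":0,"wz":23.9,"fingers":80},{"x":173,"y":432,"z":0,"wx":0,"wy":0,"wz":23.9,"fingers":80},{"x":173,"y":432,"z":0,"wx":0,"wy":0,"wz":23.9,"fingers":80},{"x":173,"y":432,"z":0,"wx":0,"wy":0,"wz":23.9,"fingers":80},{"x":173,"y":432,"z":0,"wx":0,"wy":0,"wz":23.9,"fingers":80},{"x":173,"y":432,"z":0,"wx":0,"wy":0,"wz":23.9,"fingers":80},{"x":173,"y":432,"z":0,"wx":0,"wy":0,"wz":23.9,"fingers":80}]'

```text
clock: 15.88
tool_pos: [0.5975, 0.0561, 0.2413]
tool_rot: [-1.566, -0.137, 0.141]
wrist_force: [-0.0, 0.0, -0.5]
finger_gap: 0.08
```

Run:
```python
from meas import *
s=keep("wrist","w6");st=env.read_state();M=R.from_rotvec(st["tool_rot"]).as_matrix();print(st["tool_pos"],np.arctan2(M[1,0],M[0,0]),st["qd"].round(3),st["clock"])
p=[.5981,.0567]
print(proj(s,[[*p,.08]]),proj(s,[[.579,.1589,.0925]]))
f=s["frame"][:,:,::-1];cv2.imwrite("pics/c7.png",cv2.resize(f[60:300,200:500],None,fx=2.5,fy=2.5,interpolation=cv2.INTER_CUBIC))
```

```text
[0.59774945 0.05605085 0.2417142 ] 0.17758204775956274 [ 0.001 -0.008 -0.008  0.002  0.003 -0.01 ] 15.9333
[[321.8377274  216.77108902]] [[320.99502793  82.83736735]]
```

View pics/c7.png

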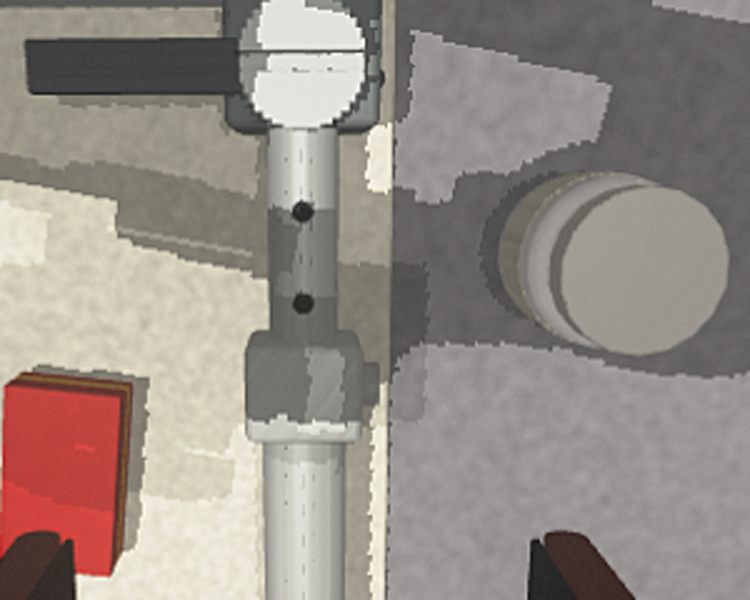

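The crop shows the latch arm (27,40)–(238,94) square to the tube. The collar spans columns 246–362, the button is at (371,384), and the hole dots are at (303,211) and (303,303). The packets and jar are untouched.

Run:
```python
from meas import *
s=load("w6");P=lambda u,v,z:at_z(s,200+(u+.5)/2.5-.5,60+(v+.5)/2.5-.5,z)
def hd(a,b,z): d=P(*b,z)-P(*a,z);return np.arctan2(d[1],d[0])
fx=hd((303,211),(303,303),.072);print("tube hd",fx,hd((269,150),(271,330),.06),hd((337,150),(338,330),.06),hd((266,450),(265,590),.06),hd((392,20),(388,590),.008))
print("arm hd",[hd((238,38),(27,41),.0795),hd((238,93),(27,95),.0795),hd((365,51),(240,51),.0925)])
print("hole gap",np.linalg.norm(P(303,211,.072)-P(303,303,.072)))
c=P(304,384,.06);print("button row on axis",c, "collar mid z80",P(304,380,.08),"widths",np.linalg.norm(P(246,380,.08)-P(362,380,.08)))
print("pred collar from holes", P(303,303,.072))
```

```text
tube hd -1.3928092394013354 -1.3905005552020793 -1.377700725691343 -1.409346618040845 -1.376360055528657
arm hd [np.float64(-2.948144765271566), np.float64(-2.952631174614413), np.float64(-2.9642696598871163)]
hole gap 0.030121292280802958
button row on axis [0.59786223 0.05544063 0.06      ] collar mid z80 [0.59688382 0.0608982  0.08      ] widths 0.03891323128653304
pred collar from holes [0.59215979 0.0852097  0.072     ]
```

>>> step_arm --targets '[{"x":0.3,"y":-0.4,"z":-30,"wx":0,"wy":0,"wz":0.1,"fingers":64},{"x":0.3,"y":-0.4,"z":-70,"wx":0,"wy":0,"wz":0.1,"fingers":64},{"x":0.3,"y":-0.4,"z":-110,"wx":0,"wy":0,"wz":0.1,"fingers":64},{"x":0.3,"y":-0.4,"z":-145,"wx":0,"wy":0,"wz":0.1,"fingers":64},{"x":0.3,"y":-0.4,"z":-170,"wx":0,"wy":0,"wz":0.1,"fingers":64},{"x":0.3,"y":-0.4,"z":-190,"wx":0,"wy":0,"wz":0.1,"fingers":64},{"x":0.3,"y":-0.4,"z":-201,"wx":0,"wy":0,"wz":0.1,"fingers":64},{"x":0.3,"y":-0.4,"z":-201,"wx":0,"wy":0,"wz":0.1,"fingers":64},{"x":0.3,"y":-0.4,"z":-201,"wx":0,"wy":0,"wz":0.1,"fingers":64}]'

```text
clock: 16.68
tool_pos: [0.5987, 0.0557, 0.0419]
tool_rot: [-1.566, -0.147, 0.148]
wrist_force: [0.4, -0.3, -0.2]
finger_gap: 0.0638
```

>>> step_arm --targets '[{"x":0,"y":0,"z":0,"wx":0,"wy":0,"wz":0,"fingers":36},{"x":0,"y":0,"z":0,"wx":0,"wy":0,"wz":0,"fingers":36},{"x":0,"y":0,"z":0,"wx":0,"wy":0,"wz":0,"fingers":36},{"x":0,"y":0,"z":0,"wx":0,"wy":0,"wz":0,"fingers":36},{"x":0,"y":0,"z":0,"wx":0,"wy":0,"wz":0,"fingers":36},{"x":0,"y":0,"z":0,"wx":0,"wy":0,"wz":0,"fingers":36}]' --newtons 28

```text
clock: 17.18
tool_pos: [0.598, 0.0553, 0.0433]
tool_rot: [-1.566, -0.147, 0.149]
wrist_force: [-4.9, -1.4, 8.3]
finger_gap: 0.0405
```

Run:
```python
from meas import *
st=env.read_state();print(st["tool_pos"],st["wrist_force"],st["ft_torque"],st["finger_gap"])
```

```text
[0.59795279 0.05533505 0.04327958] [-4.94825375 -1.40724693  8.33319152] [-0.3068386   0.60929035 -0.1328309 ] 0.04047465856791602
```

The gap is 40.5 mm, so the button is fully pressed. I'll slide 26 mm towards the block.

>>> step_arm --targets '[{"x":-0.7,"y":4,"z":0,"wx":0,"wy":0,"wz":0,"fingers":36},{"x":-1.5,"y":8,"z":0,"wx":0,"wy":0,"wz":0,"fingers":36},{"x":-2.2,"y":12,"z":0,"wx":0,"wy":0,"wz":0,"fingers":36},{"x":-3,"y":16,"z":0,"wx":0,"wy":0,"wz":0,"fingers":36},{"x":-3.7,"y":20,"z":0,"wx":0,"wy":0,"wz":0,"fingers":36},{"x":-4.3,"y":23,"z":0,"wx":0,"wy":0,"wz":0,"fingers":36},{"x":-4.4,"y":24,"z":0,"wx":0,"wy":0,"wz":0,"fingers":36},{"x":-4.4,"y":24,"z":0,"wx":0,"wy":0,"wz":0,"fingers":36},{"x":-4.4,"y":24,"z":0,"wx":0,"wy":0,"wz":0,"fingers":36}]'

```text
clock: 17.93
tool_pos: [0.5935, 0.0795, 0.0433]
tool_rot: [-1.566, -0.147, 0.149]
wrist_force: [-4.2, -0.7, 8.5]
finger_gap: 0.0399
```

Run:
```python
from meas import *
st=env.read_state();d=st["tool_pos"][:2]-[.59795,.05534];print(st["tool_pos"],"slid",d@[-.182,.983],st["wrist_force"],st["finger_gap"])
```

```text
[0.5934858  0.07948963 0.04325924] slid 0.024551575457265187 [-4.23245993 -0.67878582  8.51594177] 0.03992400641138136
```

Now I'll ease the grip so the button rides on the tube.

>>> step_arm --targets '[{"x":0,"y":0,"z":0,"wx":0,"wy":0,"wz":0,"fingers":42},{"x":0,"y":0,"z":0,"wx":0,"wy":0,"wz":0,"fingers":42},{"x":0,"y":0,"z":0,"wx":0,"wy":0,"wz":0,"fingers":42},{"x":0,"y":0,"z":0,"wx":0,"wy":0,"wz":0,"fingers":42}]' --newtons 5

```text
clock: 18.27
tool_pos: [0.5951, 0.0798, 0.0433]
tool_rot: [-1.566, -0.149, 0.147]
wrist_force: [-1.4, -0.1, 7.9]
finger_gap: 0.0438
```

Run:
```python
from meas import *
st=env.read_state();print(st["tool_pos"],st["wrist_force"],st["finger_gap"])
```

```text
[0.59505631 0.07977022 0.04325296] [-1.36347514 -0.06249189  7.8848434 ] 0.04378701861103803
```

The gap of 43.8 mm shows the button riding about 3 mm in. I'll ease on towards the hole.

>>> step_arm --targets '[{"x":-0.2,"y":1,"z":0,"wx":0,"wy":0,"wz":0,"fingers":42},{"x":-0.4,"y":2,"z":0,"wx":0,"wy":0,"wz":0,"fingers":42},{"x":-0.5,"y":3,"z":0,"wx":0,"wy":0,"wz":0,"fingers":42},{"x":-0.7,"y":4,"z":0,"wx":0,"wy":0,"wz":0,"fingers":42},{"x":-0.9,"y":5,"z":0,"wx":0,"wy":0,"wz":0,"fingers":42},{"x":-0.9,"y":5,"z":0,"wx":0,"wy":0,"wz":0,"fingers":42},{"x":-0.9,"y":5,"z":0,"wx":0,"wy":0,"wz":0,"fingers":42}]'

```text
clock: 18.85
tool_pos: [0.5949, 0.0843, 0.0432]
tool_rot: [-1.567, -0.151, 0.146]
wrist_force: [0.9, -2.2, 6.3]
finger_gap: 0.0448
```

Run:
```python
from meas import *
st=env.read_state();d=st["tool_pos"][:2]-[.59795,.05534];print("slid",d@[-.182,.983],st["wrist_force"],st["finger_gap"])
```

```text
slid 0.029004935038802287 [ 0.89354785 -2.20703262  6.31560221] 0.04480794856105245
```

>>> step_arm --targets '[{"x":-0.1,"y":0.5,"z":0,"wx":0,"wy":0,"wz":0,"fingers":43},{"x":-0.2,"y":1,"z":0,"wx":0,"wy":0,"wz":0,"fingers":43},{"x":-0.2,"y":1,"z":0,"wx":0,"wy":0,"wz":0,"fingers":43},{"x":-0.2,"y":1,"z":0,"wx":0,"wy":0,"wz":0,"fingers":43}]' --newtons 3

```text
clock: 19.18
tool_pos: [0.5947, 0.0858, 0.0425]
tool_rot: [-1.566, -0.15, 0.146]
wrist_force: [4.1, -2.2, 4.6]
finger_gap: 0.045
```

Run:
```python
from meas import *
st=env.read_state();d=st["tool_pos"][:2]-[.59795,.05534];print("slid",d@[-.182,.983],st["wrist_force"],st["finger_gap"])
```

```text
slid 0.030505382425126286 [ 4.13602802 -2.20499746  4.63948772] 0.04500585613307011
```

>>> step_arm --targets '[{"x":0,"y":0,"z":0,"wx":0,"wy":0,"wz":0,"fingers":64},{"x":0,"y":0,"z":0,"wx":0,"wy":0,"wz":0,"fingers":64},{"x":0,"y":0,"z":0,"wx":0,"wy":0,"wz":0,"fingers":64},{"x":0,"y":0,"z":0,"wx":0,"wy":0,"wz":0,"fingers":64},{"x":0,"y":0,"z":20,"wx":0,"wy":0,"wz":0,"fingers":64},{"x":4,"y":-20,"z":60,"wx":0,"wy":0,"wz":0,"fingers":64},{"x":7,"y":-30,"z":100,"wx":0,"wy":0,"wz":0,"fingers":80},{"x":7,"y":-30,"z":140,"wx":0,"wy":0,"wz":0,"fingers":80},{"x":7,"y":-30,"z":165,"wx":0,"wy":0,"wz":0,"fingers":80},{"x":7,"y":-30,"z":165,"wx":0,"wy":0,"wz":0,"fingers":80},{"x":7,"y":-30,"z":165,"wx":0,"wy":0,"wz":0,"fingers":80}]'

```text
clock: 20.1
tool_pos: [0.6004, 0.0558, 0.2082]
tool_rot: [-1.566, -0.15, 0.147]
wrist_force: [-0.1, -0.4, -0.5]
finger_gap: 0.0802
```

Run:
```python
from meas import *
s=keep("wrist","w7");st=env.read_state();print(st["tool_pos"],st["wrist_force"])
f=s["frame"][:,:,::-1];cv2.imwrite("pics/c8.png",cv2.resize(f[60:260,200:460],None,fx=3,fy=3,interpolation=cv2.INTER_CUBIC))
```

```text
[0.5991409  0.05585075 0.20636904] [0.77636099 0.10985164 0.28518752]
```

View pics/c8.png

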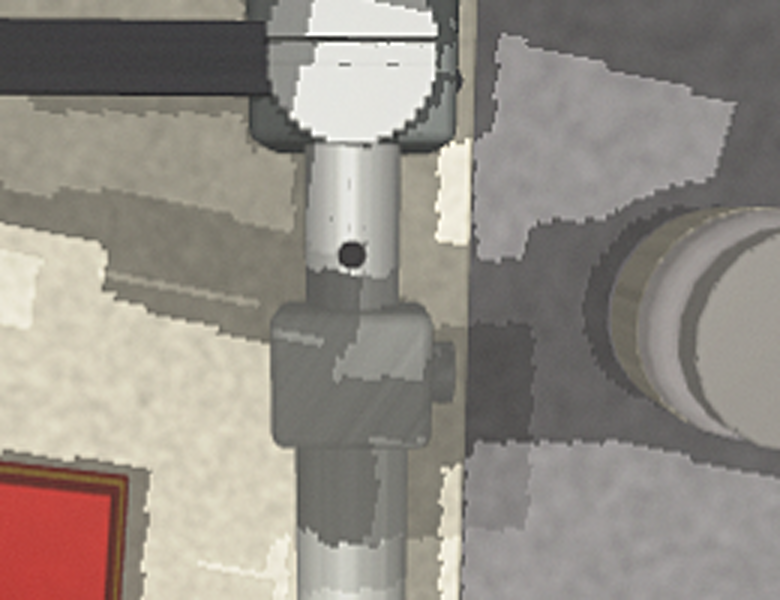

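One hole dot is left at (351,254), the collar is one hole further in and the button stands out at (443,371). The latch arm is still square.

Run:
```python
from meas import *
s=load("w7");P=lambda u,v,z:at_z(s,200+(u+.5)/3-.5,60+(v+.5)/3-.5,z)
ex=np.array([.182,-.983,0]);ey=np.array([.983,.182,0])
h=P(351,254,.072);b=P(455,371,.06);b0=P(434,371,.06)
print("hole->button x",(b-h)@ex,"face y from axis",(b-h)@ey,"collar side",(b0-h)@ey,"button world",b)
o=load("w6");Q=lambda u,v,z:at_z(o,200+(u+.5)/2.5-.5,60+(v+.5)/2.5-.5,z)
h1,b1=Q(303,303,.072),Q(378,384,.06);print("before: hole->button x",(b1-h1)@ex,"face y",(b1-h1)@ey,"slide",(b1-b)@ex)
d=lambda p,q:(q-p)
a=P(0,57,.0795);c=P(265,57,.0795);v=a-c;print("arm hd",np.arctan2(v[1],v[0]))
z0,z1=load("scene0"),keep("scene","scene2")
for n,(x0,y0,x1,y1) in dict(jar=(318,290,356,340),packets=(318,232,355,260),tumbler=(262,140,290,188),key=(228,152,268,194)).items():
    print(n,np.abs(z0["frame"][y0:y1,x0:x1].astype(int)-z1["frame"][y0:y1,x0:x1]).mean().round(1))
```

```text
hole->button x 0.03022105841459331 face y from axis 0.027378039944985725 collar side 0.021854484799676794 button world [0.61890793 0.09008742 0.06      ]
before: hole->button x 0.030433594942284682 face y 0.02655341038126009 slide 0.030360233441947597
arm hd -2.9490168242196853
jar 28.5
packets 15.2
tumbler 10.1
key 8.9
```

The sleeve measures 30.4 mm in, and the button face is as far out as before (27.4 mm against 26.6 mm). The gripper is clear, so I'll hand in.

```bash
python3 -c "
from plant import env
print(env.sign_off())"
```

```text
the job is handed in; nothing more can be done
None
```

The arm is one hole shorter and I handed the job in at about 20 s on the clock. I used the black key to turn the cam lock clockwise to its stop and put it back in the wooden stand. Then I squeezed the button, slid the sleeve in, let the button spring out at the next hole, and let go.

My last checks:
- **Cam:** The latch arm measured 1.56–1.57 rad from the tube's direction, which matches the stop.
- **Sleeve:** It moved 30.4 mm by camera, and one of the two hole dots that showed before is still visible, 30.2 mm from the button.
- **Button:** Its face is 27.4 mm from the axis, against 26.6 mm before and 26.5 mm nominal, so it is fully out. While I still held it lightly the finger opening read only 45.0 mm, not 46.5 mm. I put that down to the light grip and did not test the lock by pushing on it.
- **Key:** It sits upright with its flange on the stand, and its outline in the side view matches the start within a pixel.
- **Bystanders:** The packets, jar and tumbler look unmoved in the pictures I viewed. The carton was last seen in place before the slide. A before-and-after picture difference was not zero around the jar, packets, tumbler and key. I took that as the arm's shadows, so it settles nothing either way.

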